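Lock the guide scope into its hinged rings

ROBOT

A 6-joint arm with a two-finger parallel gripper is mounted at the origin on the work surface. World frame = base frame: x ahead of the robot, y to its left, z up, the work surface at z = 0. Lengths are in m, angles in rad, forces in N, time in s.
With the tool pointing down it reaches from about 0.275 to 0.725 m from the base axis. Payload 15.9 kg.
Tool frame: the origin (TCP) lies where the fingers leave the gripper's body, on its centre line; the fingertips stand 73 mm ahead of it and the grasp point (between the pads) lies 54 mm ahead of it (env.tcp_to_tips is the distance from the TCP to the fingertips, in m); z points along the fingers, y is the line along which they close (so a half turn about z gives the same grasp; the last joint's range is limited). The gripper opens to 85 mm and grips with 20 to 120 N. Pads are 22 mm wide; open, the fingers measure 114 mm over their backs; the gripper's body (76 mm by 85 mm) begins 54 mm behind the grasp point. The pads swing forward as they close: fully open they stand 13 mm farther back than shut.
Start: joints at [-1.128, 0.213, -0.034, 1.323, 0, 1.571], TCP at [0.214, -0.452, 0.304] pointing down, gripper open.
Joint ranges: [-2.98, 2.98], [-0.74, 1.72], [-1.14, 1.35], [-2.1, 2.04], [-1.57, 1.44], [-3.14, 3.14]. Speed limits (rad/s): [1.89, 1.89, 2.39, 2.57, 3.14, 3.14].

INTERFACE

Orientations are given as a rotation vector (axis times angle).
In Python, from bench import env, eyes, order, boxes_of, landmark_of gives the robot as it stands.
- The arm moves only by the tool step_arm, never from a script. Its argument "motion" is a list that holds one entry, the list of rows, each a list of 5 numbers: the shift along the world's x, y, z in cm, then the turn about the world's z in rad, then the closure in counts, from 0 (fully open) to 255 (shut). In form: [[[x, y, z, turn, fingers], ...]]. A call has 1 to 20 rows; each row shifts and turns the commanded pose from where the row before left it; what a row does not reach is not made up. A row lasts 1/12 s, in which the tool goes at most 41.7 mm and 7.16 degrees, less where a joint would pass 70% of its speed; a pose out of reach is approached as far as the arm can. A call with a gripper value outside its range is refused whole. The fingers move at their own pace and stop on an object; "newtons" is the grip in N (left out, the last holds). Time passes only in rows, so rows that do not move let the fingers close. It gives the time, the measured TCP pose, the force, the opening and the grip force at its end, in the units of the state.
- env.read_state(): the state, without advancing time (a new reading comes with each control period).
- eyes.snapshot(name): name is "side" or "top"; returns the picture (420x560x3 uint8, blue, green, red); there is no depth.
- eyes.camera_info(name): a dict with "intrinsics" (3x3 intrinsics, pixels), "distortion" ([k1, k2, p1, p2, k3] as OpenCV has them; the pictures are not rectified), "T" (4x4, takes a point from camera to world coordinates). Camera axes: x right, y down, z forward; pixel columns grow to the right and rows downward; lengths in m; the calibration is good to about 2 mm. A picture is of the moment at which its call begins. camera_info takes no time and is no camera call.
- order.finish_job(): hands the job in; it is judged then, once.
Trained networks look in the newest picture that a camera, given by its name, has taken for a name from the list of things; names that differ only in an ending like _2 or _b are one class to them, and where a whole thing is asked for, a point or a joint stands for the part that bears it (a point fixed in the world has none). Each returns a list of dicts, best first, with "conf" (0 to 1); they miss things now and then, are a little off and sometimes report something else, mostly with a low value. They report only what shows in the picture. A call takes as long as a camera call. They do not tell look-alikes from the thing itself.
- boxes_of(camera, name): "centre" ([x, y, z] in m, in the coordinates of the camera as it stood for that picture, good to about 4 mm: the middle of the surface that is visible of it).
- landmark_of(camera, name): "centre" ([x, y, z] in m, in the coordinates of the camera as it stood for that picture, good to about 4 mm: a listed point, or the origin of a listed thing).
The state is a dict: "time": time; "joint_pos": joint angles; "dq": joint speeds; "joint_efforts": joint torques, N m; "ee_pos": TCP position; "tcp_rot": TCP orientation; "wrist_force": force on the tool from outside, world axes, zero at the start; "wrist_torque": the same for the moment, N m; "finger_gap": finger opening in m; "grip_force": force on a finger pad.
Only numpy, scipy, OpenCV 4.12 (cv2) and the standard library are available. Lean on these libraries where they do the work, as an engineer would, in place of code of your own. Each camera call takes 0.05 s, during which the arm holds its last target. There are 200 camera calls.

TASK

Take the white guide scope out of the foam-lined carton and lay it gently in the two open rings of the bench mount, its white barrel in both rings and its lens towards the red-stopped front end of the mount. Swing the red upper ring halves fully shut over it, then thread the steel locking rod through all four lugs and push it home until its flange meets the lugs. Leave the other things on the bench where they are.

Things in the scene. Friction and masses are not known exactly. Their poses are not given: they have to be found in the camera images.
- clamp: Bench mount, fixed, its place and angle vary. Base plate 120 x 130 mm, aluminium bar (top 49 mm up), two black lower ring halves. Origin: on the table under the base centre. y: along the ring axis to the front (red stop plate on the bar's end); x: from hinge side to lug side. Ring axis 85 mm up. Rings 16 mm wide (y 26 to 42 mm either side), 43 mm inside, 54 outside; 52 mm free between them.
- seat (a point): On the mount: where the middle of the scope's barrel lies when it is seated, midway between the rings, 84.5 mm above the table. Axes as clamp.
- clamp_hinge (a point): On the mount: midpoint of the hinge axis, 33 mm to the -x side of the ring axis and at its height; the hinge axis is parallel to y of clamp.
- clamp_top (a joint): Hinge angle (rad) of the red upper ring halves (one piece, 0.2 kg): 0 fully shut (stop), 2.2 fully open, leaning back over the -x side of the mount. The hinge is stiff (0.18 N m): it stays where it is left and does not fall shut.
- bail (a point): Middle of the steel bail bar joining the upper ring halves, the handle to swing them: round, 10 mm thick, along y, 52 mm free between its posts. Shut: 83 mm to +x of the hinge axis and 26 mm above it (50 mm to +x of the ring axis); it turns about the hinge axis with the halves (radius 87 mm), its axes too.
- lug_line (a point): Midpoint of the axis of the lug holes, 56 mm to +x of the ring axis and at its height; axes as clamp. Four lugs 22 x 22 mm, 8 mm thick, 11 mm holes slightly countersunk on the rear (-y): the outer two (y 34 to 42 mm either side) on the lower halves, the inner two (26 to 34 mm) on the upper halves. Holes line up only when shut. Outside faces 84 mm apart.
- scope_mid (a point): Guide scope, about 0.35 kg, loose: centre of its white barrel, on its axis, near its centre of mass. y: towards the lens. Barrel 40 mm thick, 104 mm long; black lens hood 45 mm thick, 40 mm long at +y; black focuser 45 mm thick and thinner at -y; 190 mm long in all. In the foam its axis is 42 mm up; a pocket at mid barrel leaves 30 mm a side for fingers, down to 10 mm.
- lens (a point): Centre of the scope's front glass, on the axis, 92 mm from the middle of the barrel.
- knob (a point): Locking rod, about 60 g, loose, level in the foam, axis 36 mm above the table: centre of its blue knob (14 mm thick, 28 mm long), on its axis. y: along the rod to the nose. From here along +y: flange (20 mm across) with its far face at 17 mm, then steel shaft 8 mm thick to 117 mm, its last 12 mm a cone. Finger pocket round the knob, 29 mm a side, down to 10 mm above the table.
- rod_home (a point): On the rod's axis, 42 mm from the flange face towards the nose: it lies at the midpoint of the lug axis (lug_line) when the rod is home. Axes as knob.
- kit_box: Open white carton with a grey-white foam insert, 200 x 250 x 46 mm, heavy, does not move; foam top 36 mm above the table. Origin: under its centre. y: its long side. The scope lies along y in the +x half, the rod along y in the -x half with its nose to +y.
- filter_wheel: Bystander: opened black filter wheel housing, a dish 184 mm across and 26 mm high. Origin: centre of its underside.
- filter_case: Bystander: round grey filter case with a green filter, 52 mm across, 16 mm high. Origin: centre of its underside.
- eyepiece: Bystander: black eyepiece standing upright, 40 mm across, 55 mm high. Origin: centre of its underside.
- screwdriver: Bystander: screwdriver, 150 mm long, lying on the bench near the robot, tip to +x. Origin: under its middle, on the bench.
There are look-alikes about, which are no part of the job. Of the things like the part that bears knob, leave any that is green; of the rest the larger one is meant. Of the things that look like the part that bears scope_mid, the larger one is meant.

How it is judged:
On the way, in this order (a step that is already met when the one before it is completed fails the run):
1. the scope lies in both lower ring halves, lens to the front (distance between scope_mid and seat below 0.012 m and angle between the y axis of scope_mid and the y axis of clamp, either way round below 0.05 rad and z of scope_mid in the frame of seat below 0.003 m and y of lens in the frame of seat above 0.05 m), for 0.2 s.
2. the upper ring halves are shut over the scope (all of step 1 and value of joint clamp_top below 0.04 rad), for 0.2 s.
At the end, for the whole second after the job is handed in: Scope in both rings (within 12 mm of seat, at most 3 mm high, along it within 0.05 rad, lens to the front), upper halves shut (below 0.04 rad), rod through all four lugs and home (rod_home within 6 mm of lug_line, along it within 0.06 rad); scope and rod at rest (all of step 2 and distance between rod_home and lug_line below 0.006 m and angle between the y axis of rod_home and the y axis of clamp, either way round below 0.06 rad and linear speed of each of scope, rod below 0.02 m/s); the robot touches nothing.
It fails at once if the scope is dropped (it moves faster than 0.5 m/s with no finger on it) (linear speed of scope above 0.5 m/s and contact force between the fingers and scope below 0.1 N).
It fails at once if the filter wheel is moved by more than 20 mm (distance of filter_wheel from where it was at the start of the episode above 0.02 m).
It fails at once if the filter case is moved by more than 20 mm (distance of filter_case from where it was at the start of the episode above 0.02 m).
It fails at once if the eyepiece is moved by more than 20 mm (distance of eyepiece from where it was at the start of the episode above 0.02 m).
It fails at once if the screwdriver is moved by more than 20 mm (distance of screwdriver from where it was at the start of the episode above 0.02 m).
It also fails if it takes over 72 s, if anything falls off the work surface, if the arm or the gripper's body presses on something with over 40 N, if the wrist force passes 120 N, or if a joint passes its speed limit or range.

## Working session

There is one attempt and no reset: what is moved stays moved. The work goes in short steps, Python scripts to look and compute and a tool call to move; the robot and the scene stay as the last step left them, time stands still between calls to the robot, and variables do not carry over. Pictures are saved under pics/ and viewed, at most 10 in all, crops included, and the job is handed in when it is done.

Besides the shell and the picture viewer there is one more tool, called after "Emit:" as name([rows], argument=value, ...), one row to a line, values as JSON. step_arm: Moves the arm, as the interface text tells. Its arguments: {"type":"object","properties":{"motion":{"type":"array","items":{"type":"array","items":{"type":"array","items":{"type":"number"}}}},"newtons":{"type":"number"}},"required":["motion"]}

```bash
mkdir -p pics; ls
cat > h.py <<'E'
import numpy as np, cv2
from bench import env, eyes, order, boxes_of, landmark_of
def w(cam,p):
    T=np.array(eyes.camera_info(cam)["T"]); return (T@np.r_[p,1])[:3]
def lm(cam,name,f=landmark_of):
    return [(np.round(w(cam,d["centre"])*1000).astype(int).tolist(),round(d["conf"],2)) for d in f(cam,name)]
def snap(cam,fn=None):
    im=eyes.snapshot(cam)
    if fn: cv2.imwrite("pics/"+fn,im)
    return im
def ray(cam,uv,z):
    c=eyes.camera_info(cam);T=np.array(c["T"])
    n=cv2.undistortPoints(np.array([[uv]],float),np.array(c["intrinsics"]),np.array(c["distortion"]))[0,0]
    d=T[:3,:3]@np.r_[n,1];o=T[:3,3];return o+d*(z-o[2])/d[2]
def proj(cam,p):
    c=eyes.camera_info(cam);Ti=np.linalg.inv(np.array(c["T"]))
    return cv2.projectPoints(np.array(p,float).reshape(-1,1,3),cv2.Rodrigues(Ti[:3,:3])[0],Ti[:3,3],np.array(c["intrinsics"]),np.array(c["distortion"]))[0].reshape(-1,2)
E
python3 - <<'E'
from h import *
for c in("top","side"):
    snap(c,c+"0.png"); print(c,np.round(np.array(eyes.camera_info(c)["T"]),2).tolist())
    for n in "clamp seat clamp_hinge bail lug_line scope_mid lens knob rod_home kit_box filter_wheel filter_case eyepiece screwdriver".split(): print(n,lm(c,n)[:3])
s=env.read_state();print(s)
E
```

```text
pics
top [[0.02, -0.99, 0.15, 0.43], [-1.0, -0.02, -0.01, -0.04], [0.02, -0.15, -0.99, 1.14], [0.0, 0.0, 0.0, 1.0]]
clamp [([532, 195, 0], 0.62)]
seat [([531, 191, 80], 0.82), ([537, 194, 1], 0.74), ([780, 36, 0], 0.72)]
clamp_hinge [([498, 190, 85], 0.64), ([434, 185, 149], 0.31)]
bail [([434, 184, 148], 0.79)]
lug_line [([584, 206, 85], 0.64), ([531, 194, 81], 0.6)]
scope_mid [([612, -260, 43], 0.83), ([820, -178, 17], 0.77), ([434, 184, 146], 0.25)]
lens [([632, -172, 43], 0.82), ([846, -238, 13], 0.74)]
knob [([511, -291, 34], 0.67), ([342, -340, 9], 0.66), ([343, -202, 7], 0.66)]
rod_home [([526, -232, 36], 0.76), ([339, -142, 6], 0.58), ([368, -297, 0], 0.52)]
kit_box [([579, -251, -1], 0.69)]
filter_wheel [([779, 33, -1], 0.65)]
filter_case [([542, 4, 0], 0.78)]
eyepiece [([621, -24, -2], 0.86)]
screwdriver [([393, 0, -2], 0.82), ([781, 35, 0], 0.43)]
side [[1.0, -0.05, 0.02, 0.56], [-0.05, -0.74, 0.67, -0.8], [-0.02, -0.67, -0.74, 0.92], [0.0, 0.0, 0.0, 1.0]]
clamp [([534, 195, -2], 0.58), ([625, -20, -3], 0.42)]
seat [([532, 197, 82], 0.94)]
clamp_hinge [([501, 191, 79], 0.8
[... 605 characters left out ...]
5, 4], 0.64)]
{'time': 1.5, 'joint_pos': array([-1.12798567e+00,  2.12932772e-01, -3.44351868e-02,  1.32350603e+00,
       -1.40578877e-05,  1.57082554e+00]), 'dq': array([-0.00067366,  0.00078533,  0.0014335 ,  0.0025681 , -0.00117428,
        0.0005958 ]), 'joint_efforts': array([ 2.00826580e-03, -6.85966015e+01,  4.87323546e+01,  1.48771142e-03,
        2.06134341e-04, -1.73256080e-05]), 'ee_pos': array([ 0.21422475, -0.45175051,  0.30387547]), 'tcp_rot': array([-3.06484493e+00, -6.89835728e-01,  4.83331142e-05]), 'wrist_force': array([ 0.21132124,  0.15575738, -0.40038575]), 'wrist_torque': array([0.0021743 , 0.02417002, 0.01583914]), 'grip_force': 0.0, 'finger_gap': 0.08505198651387731}
```

View pics/top0.png

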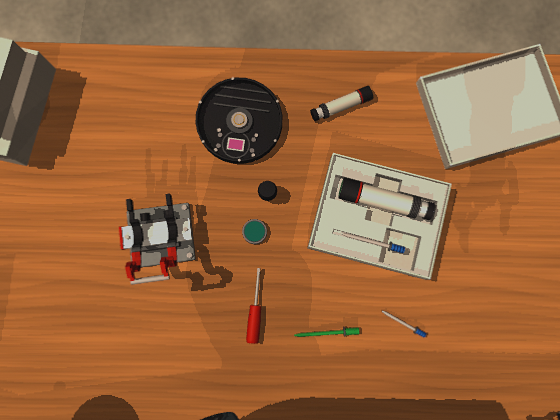

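View pics/side0.png

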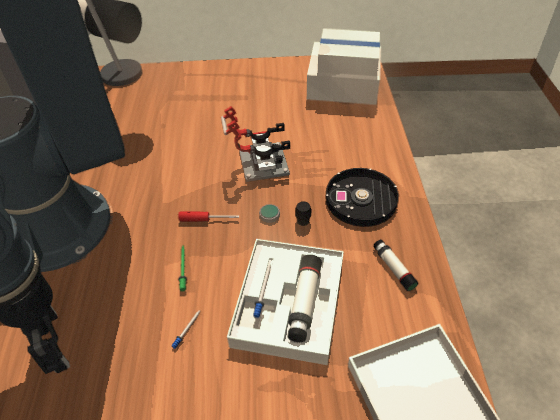

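Top view: the mount is at about px (158,232) with its red stop at (124,237) to the left (+y). The carton is at (380,215), with the scope at (390,200) and the rod with its blue knob at (400,248). The green rod, the small blue rod and the small white scope are decoys outside the carton. I'll average repeated measurements next.

```bash
cat > m.py <<'E'
from h import *
def near(cam,name,ref,tol=30):
    r=[w(cam,d["centre"])*1000 for d in landmark_of(cam,name)]
    r=[p for p in r if np.linalg.norm(p-ref)<tol]
    return r[:1]
def avg(refs,n=3,cams=("top","side")):
    out={}
    for c in cams:
        for k in range(n):
            snap(c)
            for nm,ref in refs.items():
                for p in near(c,nm,np.array(ref)): out.setdefault((nm,c),[]).append(p)
    for (nm,c),v in out.items(): v=np.array(v);print(nm,c,len(v),v.mean(0).round(1),v.std(0).round(1))
E
python3 - <<'E'
from m import *
avg(dict(seat=(531,194,84),clamp_hinge=(499,190,85),lug_line=(587,204,85),bail=(435,183,148),clamp=(532,195,0),scope_mid=(611,-260,42),lens=(633,-171,42),knob=(510,-288,36),rod_home=(525,-231,36)),2)
a=cv2.imread("pics/top0.png");b=cv2.imread("pics/side0.png")
f=lambda im,x,y,s,k:cv2.resize(im[y:y+s*3//4,x:x+s],(400,300),interpolation=cv2.INTER_CUBIC)
cv2.imwrite("pics/c1.png",np.vstack([np.hstack([f(a,100,180,120,0),f(b,200,95,120,0)]),np.hstack([f(a,300,150,160,0),f(b,225,240,140,0)])]))
E
```

```text
seat top 2 [532.6 191.   80.6] [0.9 0.3 0.9]
clamp_hinge top 2 [497.1 189.5  81.6] [0.3 0.1 0.2]
lug_line top 2 [585.3 206.3  84. ] [1.6 0.2 1. ]
bail top 2 [437.7 186.9 147.1] [0.5 0.4 3. ]
clamp top 2 [533.  193.6  -1.1] [0.1 0.5 0.5]
scope_mid top 2 [ 612.7 -259.3   41.8] [1.5 0.3 0.8]
lens top 2 [ 632.5 -174.6   43.7] [0.8 2.3 1.1]
knob top 2 [ 511.9 -287.1   36.3] [1.5 0.  1.1]
rod_home top 2 [ 528.6 -232.5   36.7] [2.  0.8 1.3]
seat side 2 [535.1 197.3  83.4] [1.1 0.5 0.5]
clamp_hinge side 2 [500.5 190.9  80. ] [1.2 0.7 1.1]
lug_line side 2 [587.1 203.   81.3] [0.3 0.4 0.7]
bail side 2 [435.3 182.6 146.5] [1.8 0.2 0.3]
clamp side 2 [533.9 197.   -1.3] [1.8 0.  0.7]
scope_mid side 2 [ 609.4 -259.9   40.8] [0.8 1.1 0.2]
lens side 2 [ 632.6 -170.9   39.8] [0.8 0.6 0.3]
rod_home side 1 [ 526.2 -232.9   34. ] [0. 0. 0.]
knob side 1 [ 509.4 -285.5   31.7] [0. 0. 0.]
```

View pics/c1.png

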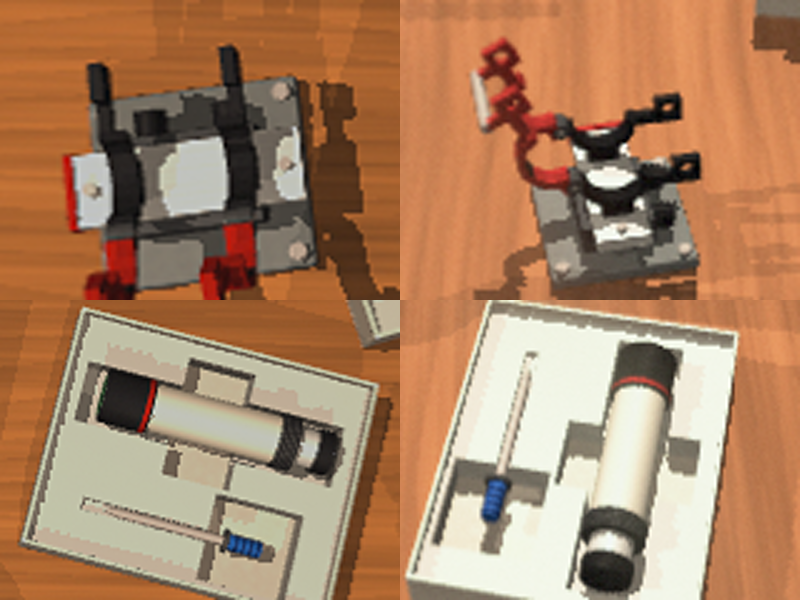

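Run:
```python
from h import *
T=lambda u,v,z:ray("top",(100+u*.3-.35,180+v*.3-.35),z)[:2]*1000
f,r=T(97,65,.096),T(229,47,.096);m=(f+r)/2;d=f-r
yaw=np.arctan2(-d[0],d[1]);print("lugs",f,r,np.linalg.norm(d),yaw, "axis centre",m-67*np.array([np.cos(yaw),np.sin(yaw)]))
a,b=T(303,75,.01),T(318,265,.01);d=a-b;print("plate",a,b,np.linalg.norm(d),np.arctan2(d[1],d[0]))
y=np.arctan2(d[1],d[0]);print("clamp centre",(a+b)/2+60*np.array([-np.sin(y),np.cos(y)]), (a+b)/2+65*np.array([-np.sin(y),np.cos(y)]))
a,b=T(66,155,.049),T(76,230,.049);d=a-b;print("stop",(a+b)/2,np.arctan2(d[1],d[0]),np.linalg.norm(d))
S=lambda u,v,z:ray("side",(200+u*.3-.35,95+v*.3-.35),z)[:2]*1000
f,r=S(681,0,.096),S(700,0,.096)
B=lambda u,v,z:ray("top",(300+u*.4-.3,150+(v-300)*.4-.3),z)[:2]*1000
# scope: barrel ends mid: red ring ~(150,407) right end (283,440); rod: flange end/ tip
a,b=B(152,406,.05),B(284,441,.05);d=a-b;print("scope",(a+b)/2,np.linalg.norm(d),np.arctan2(-d[0],d[1]))
a,b=B(83,503,.037),B(268,550,.038);d=a-b;n=np.linalg.norm(d);print("rod tip/end",a,b,n,np.arctan2(-d[0],d[1]),"knob",b+d/n*14)
```

```text
lugs [590.62876972 240.60815657] [602.72348473 165.58225719] 75.99452420432247 0.1598321051436377 axis centre [530.53010801 192.43199247]
plate [600.59501026 135.87257254] [482.5753552  121.51830307] 118.88937729605841 0.12103162539441825
clamp centre [534.34100173 188.25651437] [533.73731998 193.21993741]
stop [521.02927777 264.05824627] 0.19313638049696102 45.43251336160554
scope [ 608.74564139 -265.93829019] 109.84785740758466 -0.24369586474557847
rod tip/end [ 543.36088618 -158.39817979] [ 508.16412162 -307.73710132] 153.4305240870019 -0.23145987535371484 knob [ 511.37570359 -294.11044578]
```

Emit:
step_arm([
  [[2.65, 1.28, 0, 0.06, 75], [2.65, 1.28, 0, 0.06, 75], [2.65, 1.28, 0, 0.06, 75], [2.65, 1.28, 0, 0.06, 75], [2.65, 1.28, 0, 0.06, 75], [2.65, 1.28, 0, 0.06, 75], [2.65, 1.28, 0, 0.06, 75], [2.65, 1.28, 0, 0.06, 75], [2.65, 1.28, -1, 0.06, 75], [2.65, 1.28, -1, 0.06, 75], [2.65, 1.28, -1, 0.06, 75], [2.65, 1.28, -1, 0.06, 75], [2.65, 1.28, -1, 0.06, 75], [2.65, 1.28, -1, 0.06, 75], [2.65, 1.28, -1, 0.038, 75], [0, 0, -1, 0, 75], [0, 0, 0, 0, 75]],
], newtons=40)

```text
time: 4.92
ee_pos: [0.612, -0.2586, 0.2211]
tcp_rot: [-2.477, -1.928, 0.003]
wrist_force: [-0.7, -0.1, -0.3]
finger_gap: 0.0602
grip_force: 0.0
```

Emit:
step_arm([
  [[-0.1, -0.1, -2.5, 0, 75], [0, 0, -2.5, 0, 75], [0, 0, -2.5, 0, 75], [0, 0, -2, 0, 75], [0, 0, -1.5, 0, 75], [0, 0, -1.3, 0, 75], [0, 0, 0, 0, 75], [0, 0, 0, 0, 140], [0, 0, 0, 0, 170], [0, 0, 0, 0, 200], [0, 0, 0, 0, 200], [0, 0, 0, 0, 200]],
], newtons=40)

```text
time: 5.92
ee_pos: [0.6113, -0.2613, 0.1025]
tcp_rot: [2.48, 1.925, 0.001]
wrist_force: [-2.0, -1.4, 8.1]
finger_gap: 0.0391
grip_force: 41.4
```

Emit:
step_arm([
  [[0, 0, 0.5, 0, 200], [0, 0, 1, 0, 200], [0, 0, 1.5, 0, 200], [0, 0, 2, 0, 200], [0, 0, 2, 0, 200], [0, 0, 2, 0, 200], [0, 0, 2, 0, 200], [0, 0, 2, 0, 200], [0, 0, 0, 0, 200], [0, 0, 0, 0, 200]],
])

```text
time: 6.75
ee_pos: [0.6112, -0.2609, 0.2322]
tcp_rot: [2.479, 1.926, 0.002]
wrist_force: [-0.4, 0.9, -3.3]
finger_gap: 0.0387
grip_force: 40.9
```

Run:
```python
from m import *
s=env.read_state();print(s["ee_pos"],s["wrist_force"],s["wrist_torque"],s["finger_gap"])
z=s["ee_pos"][2]*1000-54
avg(dict(scope_mid=(611,-260,z),lens=(633,-171,z)),3)
a=snap("top","t1.png");b=snap("side")
cv2.imwrite("pics/c2.png",np.hstack([cv2.resize(a[100:340,300:500],(400,480)),cv2.resize(b[170:410,200:400],(400,480))]))
```

```text
[ 0.61116332 -0.26086845  0.23218301] [-0.42196148  0.90226076 -3.27519069] [-0.0373353  -0.00255671  0.00971146] 0.0387430821259336
scope_mid top 3 [ 613.2 -260.6  168.5] [1.4 2.5 0.6]
lens top 3 [ 632.6 -172.7  171.3] [0.6 1.3 0.8]
scope_mid side 3 [ 610.5 -260.1  169.9] [1.9 1.3 0.8]
```

View pics/c2.png

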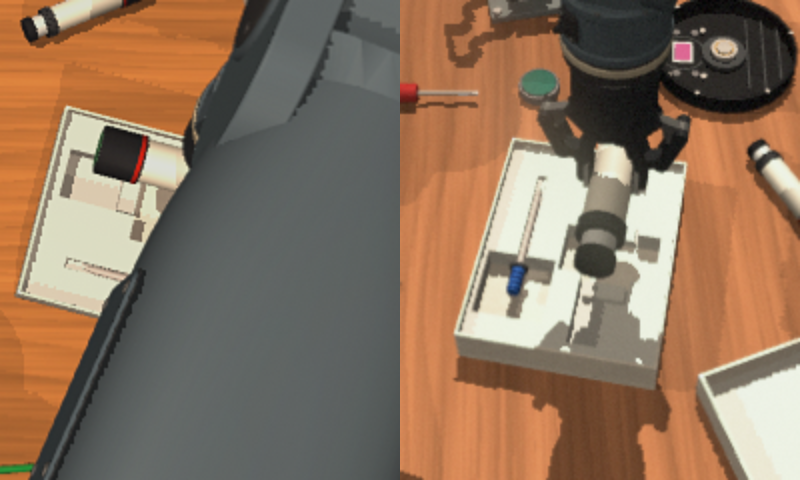

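The scope is level in the grip, with the hood towards +y. Carrying it over the mount now.

Emit:
step_arm([
  [[-0.2, 1.0, 0, 0.02, 200], [-0.4, 2, 0, 0.02, 200], [-0.5, 2.9, 0, 0.025, 200], [-0.5, 2.9, 0, 0.025, 200], [-0.5, 2.9, 0, 0.025, 200], [-0.5, 2.9, 0, 0.025, 200], [-0.5, 2.9, 0, 0.025, 200], [-0.5, 2.9, 0, 0.025, 200], [-0.5, 2.9, 0, 0.025, 200], [-0.5, 2.9, 0, 0.025, 200], [-0.5, 2.9, 0, 0.025, 200], [-0.5, 2.9, 0, 0.025, 200], [-0.5, 2.9, 0, 0.025, 200], [-0.5, 2.9, 0, 0.025, 200], [-0.5, 2.9, 0, 0.025, 200], [-0.5, 2.9, -1, 0.025, 200], [-0.27, 1.84, -1, 0.01, 200], [0, 0, 0, 0, 200], [0, 0, 0, 0, 200]],
])

```text
time: 9.33
ee_pos: [0.531, 0.1947, 0.2105]
tcp_rot: [-2.045, -2.384, 0.001]
wrist_force: [0.6, -1.0, -2.2]
finger_gap: 0.0391
grip_force: 40.8
```

Run:
```python
from m import *
s=env.read_state();print(s["ee_pos"],s["tcp_rot"],s["wrist_force"],s["finger_gap"])
x,y,z=s["ee_pos"]*1000;z-=60
avg(dict(scope_mid=(x,y,z),lens=(x-14,y+91,z),seat=(532,194,84),clamp=(532,194,0),lug_line=(587,203,85),clamp_hinge=(499,189,84)),3)
a=snap("top");b=snap("side")
cv2.imwrite("pics/c3.png",np.hstack([cv2.resize(a[150:330,80:230],(400,480)),cv2.resize(b[50:230,190:340],(400,480))]))
```

```text
[0.53104179 0.19473481 0.21047853] [-2.04512617e+00 -2.38417322e+00  1.33850517e-03] [ 0.63316425 -0.95077677 -2.23499913] 0.03906127844966679
scope_mid top 3 [535.6 194.8 148.4] [0.7 1.1 0.4]
seat top 3 [531.6 192.   81.1] [0.2 1.8 0.3]
lug_line top 2 [587.2 205.   85.1] [2.  0.5 1. ]
clamp_hinge top 3 [498.2 187.3  82.3] [1.6 0.8 1.8]
clamp top 2 [532.6 193.   -1.1] [0.3 0.6 1.5]
scope_mid side 3 [532.6 194.7 151.1] [2.3 1.8 1.7]
lens side 3 [519.5 285.9 146.7] [0.3 0.9 1.2]
seat side 3 [532.6 194.   82.7] [1.4 2.6 0.5]
clamp side 3 [ 5.329e+02  1.987e+02 -5.000e-01] [0.5 0.4 0.9]
lug_line side 3 [585.9 202.   80.2] [1.5 0.8 0.6]
clamp_hinge side 2 [499.9 189.8  82.9] [0.9 0.8 1.6]
```

View pics/c3.png

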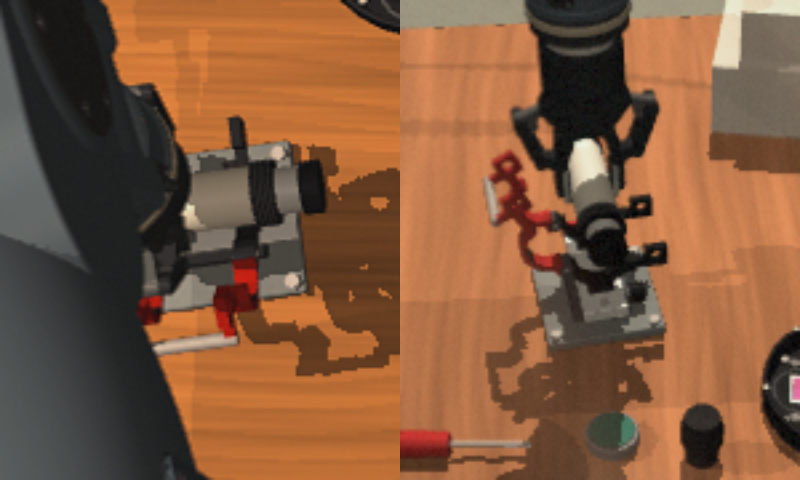

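Run:
```python
from h import *
c,s=np.cos(.152),np.sin(.152)
W=lambda x,y,z:(.5323+(c*x-s*y)/1000,.1935+(s*x+c*y)/1000,z/1000)
pts={"hinge":[(-33,y,85) for y in(-60,-42,-26,0,26,42)],"rod z49 x-20":[(-20,y,49) for y in(-60,-42,0)],"lug":[(67,-42,96),(67,-34,96),(45,-34,96)]}
for cam,o,k in(("top",(80,150),400/150),("side",(190,50),400/150)):
    for n,p in pts.items():
        q=(proj(cam,[W(*a) for a in p])-o)*k; print(cam,n,(q+([400,0] if cam=="side" else [0,0])).round().tolist())
    a=eyes.snapshot(cam)
    if cam=="side": b=a
    else: t=a
cv2.imwrite("pics/c4.png",np.hstack([cv2.resize(cv2.imread("pics/top0.png")[200:290,115:205],(400,400),interpolation=cv2.INTER_CUBIC),cv2.resize(cv2.imread("pics/side0.png")[105:185,215:295],(400,400),interpolation=cv2.INTER_CUBIC)]))
for cam,o,k in(("top",(115,200),400/90),("side",(215,105),5)):
    print(((proj(cam,[W(*a) for a in pts["hinge"]])-o)*k).round().tolist())
```

```text
top hinge [[283.0, 249.0], [258.0, 252.0], [236.0, 255.0], [199.0, 260.0], [163.0, 265.0], [141.0, 268.0]]
top rod z49 x-20 [[289.0, 236.0], [264.0, 239.0], [208.0, 246.0]]
top lug [[241.0, 114.0], [229.0, 115.0], [233.0, 145.0]]
side hinge [[569.0, 282.0], [566.0, 270.0], [563.0, 259.0], [559.0, 242.0], [555.0, 226.0], [553.0, 216.0]]
side rod z49 x-20 [[584.0, 307.0], [581.0, 295.0], [574.0, 268.0]]
side lug [[667.0, 246.0], [665.0, 241.0], [643.0, 244.0]]
[[316.0, 192.0], [274.0, 198.0], [237.0, 203.0], [177.0, 211.0], [116.0, 219.0], [79.0, 224.0]]
[[191.0, 253.0], [186.0, 231.0], [181.0, 211.0], [174.0, 179.0], [166.0, 148.0], [162.0, 129.0]]
```

View pics/c4.png

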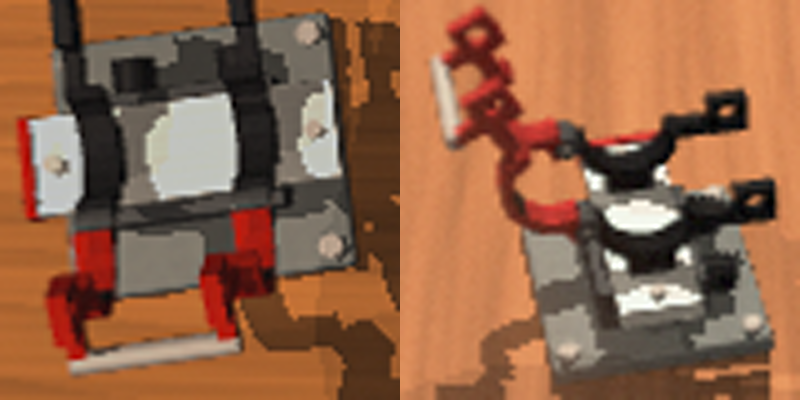

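Run:
```python
from h import *
c,s=np.cos(.152),np.sin(.152)
W=lambda x,y,z:(.5323+(c*x-s*y)/1000,.1935+(s*x+c*y)/1000,z/1000)
for cam in("side","top"):
    im=cv2.imread(f"pics/{cam}0.png")
    for y in(-20,-10,0,10,20):
        u,v=proj(cam,[W(-33,y,85)])[0].round().astype(int)
        print(cam,y,(u,v),[im[v,u+k].tolist() for k in range(-4,5)] if cam=="side" else [im[v+k,u].tolist() for k in range(-4,5)])
```

```text
side -20 (np.int64(251), np.int64(146)) [[57, 64, 215], [56, 62, 212], [50, 56, 189], [43, 45, 100], [84, 92, 100], [79, 86, 92], [67, 71, 79], [77, 85, 92], [102, 113, 120]]
side -10 (np.int64(250), np.int64(143)) [[87, 135, 211], [84, 130, 206], [84, 134, 211], [84, 134, 214], [89, 138, 217], [87, 136, 210], [90, 121, 168], [122, 138, 150], [131, 143, 150]]
side 0 (np.int64(250), np.int64(141)) [[90, 138, 214], [86, 134, 210], [87, 136, 214], [88, 138, 216], [90, 139, 217], [88, 135, 212], [140, 158, 178], [229, 241, 238], [237, 247, 243]]
side 10 (np.int64(249), np.int64(138)) [[85, 132, 212], [86, 133, 211], [86, 135, 210], [89, 139, 216], [89, 138, 218], [77, 116, 188], [77, 93, 125], [80, 86, 90], [31, 37, 37]]
side 20 (np.int64(249), np.int64(136)) [[42, 66, 125], [26, 33, 72], [47, 60, 82], [32, 43, 53], [58, 82, 118], [53, 76, 131], [25, 34, 60], [21, 23, 27], [17, 24, 25]]
top -20 (np.int64(165), np.int64(246)) [[198, 207, 205], [71, 77, 80], [67, 72, 78], [72, 77, 83], [72, 77, 83], [45, 50, 51], [38, 41, 41], [63, 69, 71], [64, 71, 73]]
top -10 (np.int64(160), np.int64(247)) [[147, 162, 170], [50, 56, 60], [68, 74, 80], [71, 76, 83], [69, 74, 80], [32, 34, 36], [45, 48, 52], [63, 69, 74], [62, 69, 74]]
top 0 (np.int64(155), np.int64(247)) [[200, 203, 200], [94, 103, 109], [40, 43, 47], [48, 51, 56], [41, 43, 47], [45, 47, 51], [30, 31, 34], [53, 58, 61], [59, 66, 70]]
top 10 (np.int64(150), np.int64(248)) [[131, 141, 148], [65, 72, 77], [41, 44, 47], [41, 43, 46], [42, 44, 47], [36, 38, 42], [38, 41, 43], [62, 69, 73], [58, 64, 68]]
top 20 (np.int64(144), np.int64(249)) [[113, 129, 140], [60, 66, 72], [69, 74, 81], [72, 78, 84], [72, 78, 83], [37, 39, 42], [40, 43, 47], [108, 121, 129], [110, 123, 132]]
```

The side picture shows plain wood along the hinge line between the rings, so there is no pin and the way is free for the fingers. Lowering the scope.

Emit:
step_arm([
  [[0.1, -0.1, -0.8, 0, 200], [0, 0, -1.2, 0, 200], [0, 0, -1.2, 0, 200], [0, 0, -1, 0, 200], [0, 0, -0.7, 0, 200], [0, 0, -0.5, 0, 200], [0, 0, -0.4, 0, 200], [0, 0, -0.2, 0, 200], [0, 0, -0.1, 0, 200], [0, 0, 0, 0, 200], [0, 0, 0, 0, 200]],
])

```text
time: 12.55
ee_pos: [0.5332, 0.1927, 0.1503]
tcp_rot: [2.049, 2.381, 0.001]
wrist_force: [0.2, 0.7, -3.0]
finger_gap: 0.0386
grip_force: 40.9
```

Emit:
step_arm([
  [[-0.05, 0.05, -0.15, 0, 200], [0, 0, -0.15, 0, 200], [0, 0, -0.1, 0, 200], [0, 0, 0, 0, 200], [0, 0, 0, 0, 200]],
])

```text
time: 12.97
ee_pos: [0.5325, 0.1931, 0.1459]
tcp_rot: [-2.049, -2.382, 0.0]
wrist_force: [0.7, -0.3, -3.9]
finger_gap: 0.0387
grip_force: 40.9
```

Emit:
step_arm([
  [[0, 0, -0.1, 0, 200], [0, 0, -0.1, 0, 200], [0, 0, 0, 0, 200], [0, 0, 0, 0, 200]],
])

```text
time: 13.3
ee_pos: [0.5326, 0.1932, 0.1453]
tcp_rot: [2.048, 2.381, 0.002]
wrist_force: [-9.3, -2.9, 20.8]
finger_gap: 0.0387
grip_force: 43.2
```

Emit:
step_arm([
  [[-0.05, 0, 0.1, 0, 200], [0, 0, 0, 0, 115], [0, 0, 0, 0, 100], [0, 0, 0, 0, 80], [0, 0, 0, 0, 75], [0, 0, 0, 0, 75]],
])

```text
time: 13.8
ee_pos: [0.532, 0.1931, 0.1448]
tcp_rot: [-2.049, -2.382, 0.0]
wrist_force: [0.1, -0.5, 0.7]
finger_gap: 0.0603
grip_force: 0.0
```

Run:
```python
from m import *
s=env.read_state();print(s["ee_pos"],s["wrist_force"],s["finger_gap"])
avg(dict(scope_mid=(532,194,84),seat=(532,194,84),lens=(520,285,84)),3)
```

```text
[0.53204816 0.1931332  0.14480084] [ 0.08597305 -0.5204288   0.69679073] 0.06033343070842185
scope_mid top 3 [532.7 192.5  82.8] [1.3 0.7 1.5]
seat top 3 [533.  190.7  80.3] [0.7 0.6 2.1]
scope_mid side 3 [532.2 195.3  84.1] [1. 2. 1.]
seat side 3 [532.6 196.5  81.7] [0.8 0.6 0.8]
lens side 2 [517.6 286.4  81.6] [0.7 2.9 1. ]
```

Emit:
step_arm([
  [[0, 0, 1, 0, 75], [0, 0, 2, 0, 75], [0, 0, 2.5, 0, 75], [0, 0, 2.5, 0, 75], [0, 0, 2.5, 0, 75], [-1, -0.1, 0.5, 0, 100], [-2, -0.3, 0, 0, 135], [-2.5, -0.3, 0, 0, 135], [-2.5, -0.3, 0, 0, 135], [-1.5, -0.2, 0, 0, 135], [0, 0, -1, 0, 135], [0, 0, -1.5, 0, 135], [0, 0, -1.5, 0, 135], [0, 0, -1, 0, 135], [0, 0, 0, 0, 135], [0, 0, 0, 0, 135]],
], newtons=20)

```text
time: 16.33
ee_pos: [0.4369, 0.1811, 0.2048]
tcp_rot: [-2.049, -2.381, 0.001]
wrist_force: [0.5, 0.2, 1.0]
finger_gap: 0.0403
grip_force: 0.0
```

Run:
```python
from m import *
s=env.read_state();print(s["ee_pos"],s["wrist_force"],s["finger_gap"])
avg(dict(bail=(436,182,148),scope_mid=(532,194,84)),2)
b=snap("side"); cv2.imwrite("pics/c5.png",cv2.resize(b[60:210,170:320],(600,600)))
```

```text
[0.43693188 0.18105151 0.20479448] [0.54069953 0.19728399 1.02546125] 0.0402742999094034
bail top 2 [434.2 183.8 149.2] [0.7 1.2 1.6]
scope_mid top 2 [532.  194.2  83.3] [0.4 0.  0. ]
bail side 2 [437.2 179.7 147.3] [0.7 0.3 0.9]
scope_mid side 2 [531.7 193.3  85.8] [1.8 1.2 1.6]
```

View pics/c5.png

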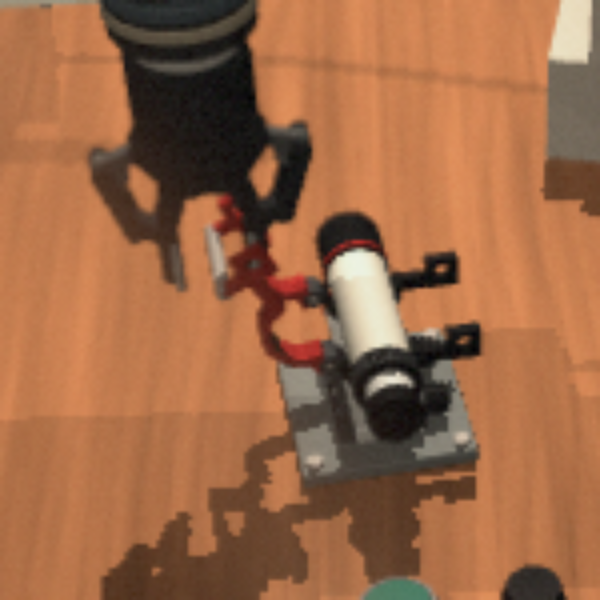

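The scope lies in both rings, and the bail at (215,260) sits between the open fingers. Closing on it.

Emit:
step_arm([
  [[0, 0, 0, 0, 180], [0, 0, 0, 0, 215], [0, 0, 0, 0, 235], [0, 0, 0, 0, 235], [0, 0, 0, 0, 235]],
], newtons=20)

```text
time: 17.4
ee_pos: [0.4372, 0.1811, 0.2049]
tcp_rot: [2.049, 2.381, 0.0]
wrist_force: [2.4, 0.2, -2.0]
finger_gap: 0.009
grip_force: 21.0
```

Run:
```python
import numpy as np
a=np.radians(np.linspace(136,18,19));x=8.7*np.cos(a);z=8.7*np.sin(a);dx=np.diff(x)
print([[round(float(p*.9885),2),round(float(p*.151),2),round(float(q),2),0,235] for p,q in zip(dx,np.diff(z))])
```

```text
[[0.72, 0.11, 0.67, 0, 235], [0.79, 0.12, 0.59, 0, 235], [0.85, 0.13, 0.49, 0, 235], [0.9, 0.14, 0.39, 0, 235], [0.94, 0.14, 0.28, 0, 235], [0.97, 0.15, 0.17, 0, 235], [0.98, 0.15, 0.06, 0, 235], [0.98, 0.15, -0.05, 0, 235], [0.97, 0.15, -0.17, 0, 235], [0.94, 0.14, -0.28, 0, 235], [0.91, 0.14, -0.39, 0, 235], [0.86, 0.13, -0.49, 0, 235], [0.8, 0.12, -0.58, 0, 235], [0.73, 0.11, -0.67, 0, 235], [0.64, 0.1, -0.75, 0, 235], [0.56, 0.08, -0.82, 0, 235], [0.46, 0.07, -0.88, 0, 235], [0.36, 0.05, -0.93, 0, 235]]
```

Emit:
step_arm([
  [[0.72, 0.11, 0.67, 0, 235], [0.79, 0.12, 0.59, 0, 235], [0.85, 0.13, 0.49, 0, 235], [0.9, 0.14, 0.39, 0, 235], [0.94, 0.14, 0.28, 0, 235], [0.97, 0.15, 0.17, 0, 235], [0.98, 0.15, 0.06, 0, 235], [0.98, 0.15, -0.05, 0, 235], [0.97, 0.15, -0.17, 0, 235]],
])

```text
time: 18.15
ee_pos: [0.5182, 0.1936, 0.2293]
tcp_rot: [-2.048, -2.381, 0.001]
wrist_force: [-2.6, 0.5, 6.6]
finger_gap: 0.0089
grip_force: 21.5
```

Emit:
step_arm([
  [[0.94, 0.14, -0.28, 0, 235], [0.91, 0.14, -0.39, 0, 235], [0.86, 0.13, -0.49, 0, 235], [0.8, 0.12, -0.58, 0, 235], [0.73, 0.11, -0.67, 0, 235], [0.64, 0.1, -0.75, 0, 235], [0.56, 0.08, -0.82, 0, 235], [0.46, 0.07, -0.88, 0, 235], [0.3, 0.05, -0.8, 0, 235], [0, 0, 0, 0, 235], [0, 0, 0, 0, 235]],
])

```text
time: 19.07
ee_pos: [0.5802, 0.2029, 0.1718]
tcp_rot: [2.049, 2.382, -0.001]
wrist_force: [3.0, 0.7, -3.2]
finger_gap: 0.0091
grip_force: 20.8
```

Emit:
step_arm([
  [[0.05, 0, -0.15, 0, 235], [0, 0, -0.15, 0, 235], [0, 0, -0.15, 0, 235], [0, 0, 0, 0, 235], [0, 0, 0, 0, 235]],
])

```text
time: 19.48
ee_pos: [0.5807, 0.203, 0.1699]
tcp_rot: [2.048, 2.381, 0.003]
wrist_force: [-6.6, -1.9, 21.2]
finger_gap: 0.0094
grip_force: 23.0
```

Emit:
step_arm([
  [[0, 0, 0.3, 0, 220], [0, 0, 0, 0, 185], [0, 0, 0, 0, 175], [0, 0, 0.5, 0, 175], [0, 0, 1.5, 0, 175], [0, 0, 2, 0, 175], [0, 0, 2, 0, 175], [0, 0, 1.5, 0, 175], [0, 0, 0, 0, 175]],
])

```text
time: 20.23
ee_pos: [0.5815, 0.2033, 0.2495]
tcp_rot: [2.047, 2.38, 0.006]
wrist_force: [-0.1, 0.3, -0.1]
finger_gap: 0.0269
grip_force: 0.0
```

Run:
```python
from m import *
s=env.read_state();print(s["ee_pos"],s["wrist_force"],s["finger_gap"])
avg(dict(bail=(580,203,111),lug_line=(587,204,85),knob=(511,-287,36),rod_home=(526,-232,36),kit_box=(580,-254,0)),4)
```

```text
[0.58149881 0.20326223 0.24948055] [-0.09429796  0.30253857 -0.10567502] 0.02691841470066292
bail top 4 [576.9 206.9 111.6] [1.1 2.  1.3]
lug_line top 4 [585.9 204.4  85.9] [1.2 1.2 1.6]
knob top 4 [ 512.8 -287.6   36.5] [1.9 0.8 1.3]
rod_home top 4 [ 528.3 -232.4   35.8] [0.9 0.9 1.5]
kit_box top 4 [ 5.801e+02 -2.521e+02 -5.000e-01] [1.3 0.8 1.2]
bail side 4 [577.4 205.5 111.1] [1.1 1.  1.2]
lug_line side 4 [583.9 203.   89.3] [ 3.5  1.7 12.7]
knob side 4 [ 508.6 -286.    34.9] [0.2 1.3 1.1]
rod_home side 4 [ 525.4 -231.5   35.4] [0.8 0.5 0.8]
kit_box side 4 [ 577.5 -254.6    3.3] [1.1 1.7 1. ]
```

Emit:
step_arm([
  [[-0.2, -1.4, 0, -0.02, 165], [-0.4, -2.4, 0, -0.02, 165], [-0.42, -2.9, 0, -0.025, 165], [-0.42, -2.9, 0, -0.025, 165], [-0.42, -2.9, 0, -0.025, 165], [-0.42, -2.9, 0, -0.025, 165], [-0.42, -2.9, 0, -0.025, 165], [-0.42, -2.9, 0, -0.025, 165], [-0.42, -2.9, 0, -0.025, 165], [-0.42, -2.9, 0, -0.025, 165], [-0.42, -2.9, 0, -0.025, 165], [-0.42, -2.9, 0, -0.025, 165], [-0.42, -2.9, 0, -0.025, 165], [-0.42, -2.9, 0, -0.025, 165], [-0.42, -2.9, -1, -0.025, 165], [-0.42, -2.9, -1, -0.025, 165], [-0.42, -2.9, -1, -0.025, 165], [-0.3, -1.7, -1, -0.022, 165], [0, 0, 0, 0, 165], [0, 0, 0, 0, 165]],
])

```text
time: 24.3
ee_pos: [0.5075, -0.288, 0.2056]
tcp_rot: [-2.518, -1.877, 0.001]
wrist_force: [0.0, 0.2, -0.6]
finger_gap: 0.0307
grip_force: 0.0
```

Emit:
step_arm([
  [[0.3, 0.1, -1.5, 0.02, 165], [0, 0, -2.5, 0, 165], [0, 0, -2.5, 0, 165], [0, 0, -2, 0, 165], [0, 0, -1.5, 0, 165], [0, 0, -0.8, 0, 165], [0, 0, -0.4, 0, 165], [0, 0, 0, 0, 165], [0, 0, 0, 0, 165]],
])

```text
time: 25.05
ee_pos: [0.512, -0.2861, 0.0951]
tcp_rot: [2.496, 1.906, 0.001]
wrist_force: [0.0, -0.5, 1.4]
finger_gap: 0.03
grip_force: 0.0
```

Emit:
step_arm([
  [[0, 0, 0, 0, 190], [0, 0, 0, 0, 210], [0, 0, 0, 0, 230], [0, 0, 0, 0, 230], [0, 0, 0, 0, 230], [0, 0, 0.5, 0, 230], [0, 0, 1, 0, 230], [0, 0, 1.5, 0, 230], [0, 0, 2, 0, 230], [0, 0, 2, 0, 230], [0, 0, 2, 0, 230], [0, 0, 0, 0, 230], [0, 0, 0, 0, 230]],
], newtons=60)

```text
time: 26.13
ee_pos: [0.512, -0.2863, 0.1857]
tcp_rot: [2.496, 1.905, 0.001]
wrist_force: [-0.1, -0.1, -1.0]
finger_gap: 0.0119
grip_force: 58.3
```

Run:
```python
from m import *
s=env.read_state();print(s["ee_pos"],s["tcp_rot"],s["wrist_force"],s["finger_gap"])
x,y,z=s["ee_pos"]*1000;z-=58
avg(dict(knob=(x,y,z),rod_home=(x+15,y+57,z)),3)
b=snap("side"); cv2.imwrite("pics/c6.png",cv2.resize(b[200:350,200:350],(600,600)))
```

```text
[ 0.51202016 -0.28634953  0.18569966] [2.49569851e+00 1.90461075e+00 1.43531795e-03] [-0.13176412 -0.07723223 -1.0360699 ] 0.011855711965171094
knob top 3 [ 512.5 -287.7  124.2] [2.1 2.5 2.2]
rod_home top 3 [ 528.  -233.8  126.1] [2.4 0.3 1.8]
knob side 3 [ 509.4 -285.2  123.4] [1.4 1.5 1.3]
```

View pics/c6.png

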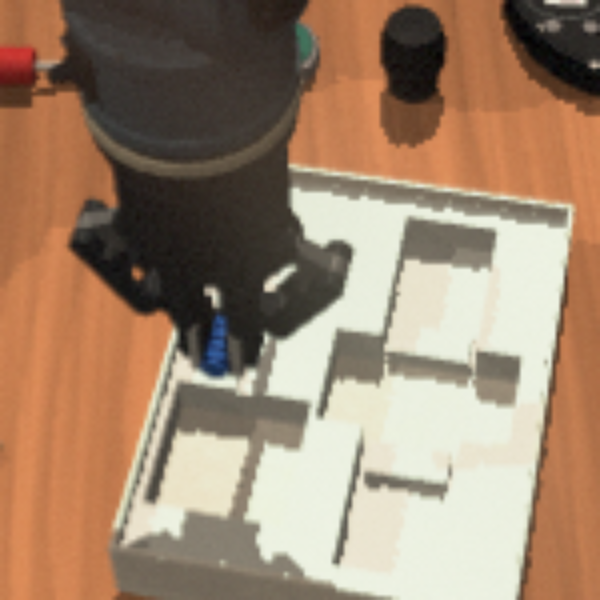

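The rod is held by its blue knob at (215,345) and looks level, with the nose away to +y. Moving to a start position behind the lugs.

Emit:
step_arm([
  [[0.4, 1.2, 0, 0.02, 230], [0.7, 2.2, 0, 0.03, 230], [0.75, 2.4, 0, 0.031, 230], [0.75, 2.4, 0, 0.031, 230], [0.75, 2.4, 0, 0.031, 230], [0.75, 2.4, 0, 0.031, 230], [0.75, 2.4, 0, 0.031, 230], [0.75, 2.4, 0, 0.031, 230], [0.75, 2.4, 0, 0.031, 230], [0.75, 2.4, 0, 0.031, 230], [0.75, 2.4, 0, 0.031, 230], [0.75, 2.4, 0, 0.031, 230], [0.75, 2.4, 0, 0.03, 230], [0.75, 2.0, -1.0, 0.03, 230], [0, 0, -1.5, 0, 230], [0, 0, -1.2, 0, 230], [0, 0, -0.4, 0, 230], [0, 0, 0, 0, 230], [0, 0, 0, 0, 230]],
])

```text
time: 28.67
ee_pos: [0.6125, 0.0321, 0.1436]
tcp_rot: [2.045, 2.385, 0.0]
wrist_force: [0.2, -1.2, -0.2]
finger_gap: 0.0119
grip_force: 58.4
```

Run:
```python
from m import *
s=env.read_state();p=s["ee_pos"]*1000;r=s["tcp_rot"];print(p,s["wrist_force"],s["finger_gap"],2*np.arctan2(abs(r[1]),abs(r[0]))-np.pi/2)
x,y,z=p;z-=59
avg(dict(knob=(x,y,z),rod_home=(x-9,y+58,z),lug_line=(586,203.5,85)),5)
a=snap("top");b=snap("side"); 
cv2.imwrite("pics/c7.png",np.hstack([cv2.resize(a[180:292,110:222],(400,400),interpolation=cv2.INTER_CUBIC),cv2.resize(b[95:207,230:342],(400,400),interpolation=cv2.INTER_CUBIC)]))
```

```text
[612.51409798  32.08009138 143.5572662 ] [ 0.23607967 -1.20878512 -0.15300343] 0.011854601725602171 0.15317259700334906
lug_line top 5 [586.2 205.2  84.6] [1.1 1.4 1.7]
knob side 5 [611.2  32.6  83.9] [1.6 1.6 0.6]
rod_home side 5 [603.5  87.6  82.3] [1.1 1.9 1.8]
lug_line side 5 [586.8 201.9  80.9] [1.2 1.  1.5]
```

View pics/c7.png

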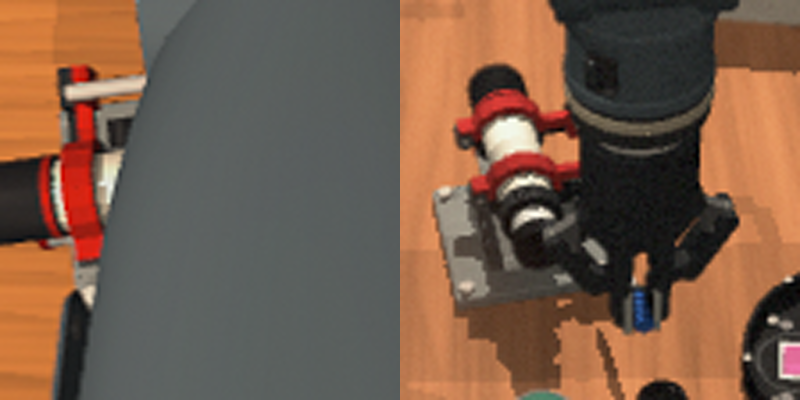

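Emit:
step_arm([
  [[0.05, 0, 0.1, 0, 230], [-0.08, 0.5, 0, 0, 230], [-0.08, 0.5, 0, 0, 230], [-0.06, 0.4, 0, 0, 230], [-0.06, 0.4, 0, 0, 230], [-0.05, 0.3, 0, 0, 230], [-0.05, 0.3, 0, 0, 230], [0, 0, 0, 0, 230], [0, 0, 0, 0, 230]],
])

```text
time: 31.52
ee_pos: [0.6092, 0.0561, 0.1441]
tcp_rot: [2.045, 2.385, -0.0]
wrist_force: [0.4, -0.8, -0.7]
finger_gap: 0.0117
grip_force: 58.4
```

Emit:
step_arm([
  [[-0.05, 0.3, 0, 0, 230], [-0.05, 0.3, 0, 0, 230], [-0.05, 0.3, 0, 0, 230], [-0.05, 0.3, 0, 0, 230], [-0.05, 0.3, 0, 0, 230], [0, 0, 0, 0, 230]],
])

```text
time: 32.02
ee_pos: [0.6067, 0.0716, 0.1442]
tcp_rot: [-2.045, -2.385, -0.0]
wrist_force: [1.1, 0.6, -0.7]
finger_gap: 0.0117
grip_force: 58.3
```

Emit:
step_arm([
  [[-0.08, 0.5, 0, 0, 230], [-0.08, 0.5, 0, 0, 230], [-0.08, 0.5, 0, 0, 230], [-0.08, 0.5, 0, 0, 230], [-0.08, 0.5, 0, 0, 230], [-0.08, 0.5, 0, 0, 230], [-0.08, 0.5, 0, 0, 230], [-0.06, 0.4, 0, 0, 230], [-0.06, 0.4, 0, 0, 230], [-0.05, 0.3, 0, 0, 230], [0, 0, 0, 0, 230]],
])

```text
time: 32.93
ee_pos: [0.5993, 0.1175, 0.1441]
tcp_rot: [-2.044, -2.385, -0.0]
wrist_force: [0.9, -0.7, -1.1]
finger_gap: 0.0117
grip_force: 58.4
```

Emit:
step_arm([
  [[-0.06, 0.4, 0, 0, 230], [-0.06, 0.4, 0, 0, 230], [-0.06, 0.4, 0, 0, 230], [-0.06, 0.4, 0, 0, 230], [-0.05, 0.3, 0, 0, 230], [-0.05, 0.3, 0, 0, 230], [-0.03, 0.2, 0, 0, 230], [0, 0, 0, 0, 230]],
])

```text
time: 33.6
ee_pos: [0.5957, 0.1414, 0.1442]
tcp_rot: [-2.045, -2.385, -0.0]
wrist_force: [1.4, 0.1, -0.3]
finger_gap: 0.0119
grip_force: 58.5
```

Emit:
step_arm([
  [[-0.03, 0.2, 0, 0, 230], [-0.03, 0.2, 0, 0, 230], [-0.015, 0.1, 0, 0, 230], [-0.015, 0.1, 0, 0, 230], [0, 0, 0, 0, 230]],
])

```text
time: 34.02
ee_pos: [0.5948, 0.1471, 0.1441]
tcp_rot: [-2.045, -2.385, -0.0]
wrist_force: [0.5, 0.2, -1.8]
finger_gap: 0.0123
grip_force: 58.5
```

Emit:
step_arm([
  [[-0.015, 0.1, 0, 0, 230], [-0.015, 0.1, 0, 0, 230], [-0.015, 0.1, 0, 0, 230], [0, 0, 0, 0, 230]],
])

```text
time: 34.35
ee_pos: [0.5946, 0.1484, 0.1441]
tcp_rot: [2.045, 2.381, -0.004]
wrist_force: [2.2, -13.3, 0.1]
finger_gap: 0.0115
grip_force: 58.6
```

Run:
```python
from m import *
s=env.read_state();p=s["ee_pos"]*1000;print(p,s["wrist_force"],s["finger_gap"])
x,y,z=p;z-=59
avg(dict(knob=(x,y,z),rod_home=(586,203.5,85),lug_line=(586,203.5,85)),4)
```

```text
[594.56780911 148.39577711 144.08872356] [  2.18257392 -13.34156579   0.08868237] 0.011526680743590147
knob side 4 [594.8 148.5  82.7] [1.7 0.9 0.6]
lug_line side 4 [584.8 201.   79.1] [2.2 0.5 0.8]
```

Emit:
step_arm([
  [[-0.015, 0.1, 0, 0, 230], [-0.015, 0.1, 0, 0, 230], [0, 0, 0, 0, 230], [0, 0, 0, 0, 230]],
])

```text
time: 36.28
ee_pos: [0.5945, 0.1487, 0.1441]
tcp_rot: [2.045, 2.378, -0.007]
wrist_force: [3.9, -27.2, 3.1]
finger_gap: 0.0116
grip_force: 58.7
```

Emit:
step_arm([
  [[0, -0.2, 0, 0, 230], [0, 0, 0, 0, 200], [0, 0, 0, 0, 175], [0, 0, 0, 0, 165], [0, 0, 0, 0, 165], [0, 0, 0.5, 0, 165], [0, 0, 1.5, 0, 165], [0, 0, 2.5, 0, 165], [0, 0, 2.5, 0, 165], [0, -2, 2.5, 0, 165], [-2, -3, 1, 0, 165], [-2.5, -3, 0, 0, 165], [-2.5, -3, 0, 0, 165], [-2.5, -3, 0, 0, 165], [-2.5, -3, 0, 0, 165], [-2.5, -3, 0, 0, 165], [-2.5, -3, 0, 0, 165], [-2.5, -3, 0, 0, 165], [-1, -1, 0, 0, 165], [0, 0, 0, 0, 165]],
])

```text
time: 37.95
ee_pos: [0.3872, -0.1217, 0.2498]
tcp_rot: [2.048, 2.381, 0.0]
wrist_force: [0.3, 1.4, -0.0]
finger_gap: 0.03
grip_force: 0.0
```

Run:
```python
from m import *
avg(dict(knob=(595,147,85),rod_home=(586,203.5,85),lug_line=(586,203.5,85),bail=(580,203,111),scope_mid=(532,194,84)),4)
a=snap("top");b=snap("side"); 
cv2.imwrite("pics/c8.png",np.hstack([cv2.resize(a[170:282,100:212],(400,400),interpolation=cv2.INTER_CUBIC),cv2.resize(b[95:207,210:322],(400,400),interpolation=cv2.INTER_CUBIC)]))
```

```text
knob top 4 [597.1 147.   82.9] [1.4 1.5 1.2]
lug_line top 4 [586.5 204.7  84.5] [0.9 0.8 1. ]
scope_mid top 4 [532.3 194.4  82.1] [2.2 0.8 1.2]
bail top 3 [576.9 206.7 111.2] [1.7 0.4 2.7]
knob side 3 [593.3 148.5  82.1] [0.4 0.2 1.1]
rod_home side 4 [588.3 203.4  84.9] [0.4 1.2 2.2]
lug_line side 4 [585.9 202.   81.4] [1.2 0.5 0.8]
bail side 4 [578.4 204.2 110.5] [0.7 2.1 1.2]
scope_mid side 4 [531.6 194.3  84.6] [0.9 1.  0.3]
```

View pics/c8.png

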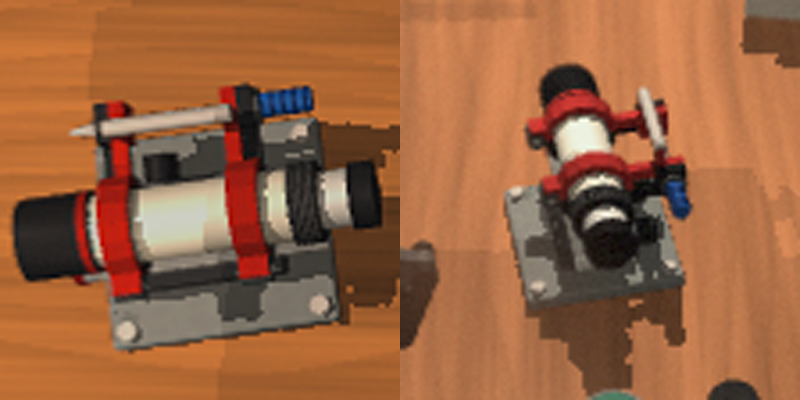

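The rings are shut over the scope. The rod's nose sticks out past the front lug at (80,131), and its flange sits against the rear lug at (258,100). Handing in.

```bash
python3 -c "
from h import *
print(order.finish_job())"
```

```text
the job is handed in; nothing more can be done
None
```

The job is handed in, with no verdict shown: the scope is in both rings with its lens to the front, the upper halves are shut, and the rod is through all four lugs with its flange against them.

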